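Tamp the drainage stone level in a planter box

ROBOT

A 6-joint arm with a two-finger parallel gripper is mounted at the origin on the work surface. World frame = base frame: x ahead of the robot, y to its left, z up, the work surface at z = 0. Lengths are in m, angles in rad, forces in N, time in s.
With the tool pointing down it reaches from about 0.35 to 0.725 m from the base axis. Payload 6 kg.
Tool frame: the origin (TCP) lies at the very end of the fingers, on their centre line; the grasp point (between the pads) lies 19 mm behind it; z points along the fingers, x is the direction in which the jaws open and shut, and the axes are right-handed (so a half turn about z gives the same grasp; the last joint's range is limited). The gripper opens to 85 mm and grips with 20 to 120 N. Pads are 22 mm wide; open, the fingers measure 114 mm over their backs; the gripper's body (76 mm by 85 mm) begins 54 mm behind the grasp point. The pads swing forward as they close: fully open they stand 13 mm farther back than shut.
Start: joints at [-0.98, 0.04, 0.085, 0, -1.615, -0.334], TCP at [0.152, -0.58, 0.231] pointing down, gripper open.
Joint ranges: [-2.56, 2.56], [-1.29, 2.01], [-1.08, 1.49], [-3.29, 1.98], [-2.81, -0.18], [-2.99, 2.99]. Speed limits (rad/s): [2.57, 2.57, 3.01, 3.14, 3.14, 3.14].

INTERFACE

Orientations are given as [roll, pitch, yaw] about the fixed x, y, z axes, in that order (R = Rz(yaw) Ry(pitch) Rx(roll)).
In Python, from station import r, imaging, job gives the robot as it stands.
- The arm moves only by the tool send_rows, never from a script. Its argument "moves" is a list of rows, each a list of 6 numbers: the shift along the world's x, y, z in units of 0.15 m (1.0 is 0.15 m), then the turn, a rotation vector about the world's x, y, z in units of 0.5 rad (1.0 is 0.5 rad). In form: [[x, y, z, rx, ry, rz], ...]. A call has exactly 5 rows; each row shifts and turns the pose as measured when the row begins; what a row does not reach is not made up. A row lasts 1/12 s, in which the tool goes at most 41.7 mm and 7.16 degrees, less where a joint would pass 70% of its speed; a pose out of reach is approached as far as the arm can. A call with a number of a shift or a turn outside -1 to 1 is refused whole. A call with a gripper value outside its range is refused whole. "jaw" is the opening, from 0 (shut) to 1 (fully open), set as the call begins (left out, the last holds). The fingers move at their own pace and stop on an object; "squeeze" is the grip in N (left out, the last holds). Time passes only in rows, so rows that do not move let the fingers close, or fill a call up. It gives the time, the measured TCP pose, the force and the opening at its end, in the units of the state.
- r.read_state(): the state, without advancing time (a new reading comes with each control period).
- imaging.get_image(name): name is "scene" or "top"; returns (picture, depth): 384x512x3 uint8, red, green, blue; 384x512 float32, m along the optical axis (not along the pixel's ray), 0 where there is no reading.
- imaging.camera_model(name): a dict with "fx", "fy", "cx", "cy" (pixels), "position" and "attitude" of the camera in the world. Camera axes: x right, y up, looking along -z (the intrinsics and any distortion apply to the point x, -y, -z); pixel columns grow to the right and rows downward; lengths in m; the calibration is good to about 2 mm. A picture is of the moment at which its call begins. camera_model takes no time and is no camera call.
- job.job_done(): hands the job in, once; it reports no verdict.
The state is a dict: "time": time; "joint_positions": joint angles; "dq": joint speeds; "tau": joint torques, N m; "tcp_pos": TCP position; "tcp_rot": TCP orientation; "wrist_force": force on the tool from outside, world axes, zero at the start; "moment": the same for the moment, N m; "gripper_width": opening from 0.0 (shut) to 1.0 (fully open).
Only numpy, scipy, OpenCV 4.12 (cv2) and the standard library are available. Lean on these libraries where they do the work, as an engineer would, in place of code of your own. Each camera call takes 0.05 s, during which the arm holds its last target. There are 200 camera calls.

TASK

Bed the drainage stones in the wooden planter: take the tamper and work its flat face over the stones, pressing and shifting it a little under load, until they all lie in one level layer on the bottom with none riding up on the others, and finish with one firm press of about 2 kg on the level bed. The bottom is only thin plywood that a stone would punch through, so never bear on the stones with more than about 4 kg, and move them with the tamper only, not with the gripper. Then stand the tamper upright on the bench again, leaving the clay pot, the glass jar and the tape measure where they are.

Things in the scene. Friction and masses are not known exactly. Their poses are not given: they have to be found in the camera images.
- planter: Open-topped wooden planter box of grooved brown boards with light corner trims, fixed to the bench, 204 by 164 mm over the trims, 92 mm high; origin under its centre, axes as planter_floor. Its bottom is thin plywood: a stone that the tamper presses with more than about 40 N would punch through; 20 to 25 N is a good working push, and about 20 N (12 N at the least) a firm finishing press.
- planter_floor (a point): Centre of the planter's inner floor, 20 mm above the bench. z is up, x along the box's long side, y along its short side. Inside, the box measures 164 mm (x) by 124 mm (y); its walls are 14 mm thick and rise 72 mm above this floor.
- tamper: Wooden hand tamper, 0.24 to 0.39 kg, standing on its plate. Origin: centre of the plate's flat underside, z up along the handle. The plate is 100 mm (x) by 76 mm (y), 15 mm thick; on it a 45 mm square foot, 10 mm thick, and a straight handle of 30 by 30 mm square section, sides parallel to the plate's, its top 160 mm above the underside.
- tamper_grip (a point): Point on the handle's centre line, 135 mm above the plate's underside, where the handle is well held between two opposite sides; axes as the tamper's.
- stone0: One of ten alike grey rounded lumpy stones, 30 to 40 mm across, 65 g, loose in the planter. Origin: its middle, 15 to 20 mm above the planter's floor when it lies on it; higher means it rides on its neighbours. Stones jam: a riding one sinks in jerks as its neighbours part, sooner if the tamper is shifted a few mm sideways under load or lifted and pressed again. The floor has room for all ten.
- stone1: One of ten alike grey rounded lumpy stones, 30 to 40 mm across, 65 g, loose in the planter. Origin: its middle, 15 to 20 mm above the planter's floor when it lies on it; higher means it rides on its neighbours. Stones jam: a riding one sinks in jerks as its neighbours part, sooner if the tamper is shifted a few mm sideways under load or lifted and pressed again. The floor has room for all ten.
- stone2: One of ten alike grey rounded lumpy stones, 30 to 40 mm across, 65 g, loose in the planter. Origin: its middle, 15 to 20 mm above the planter's floor when it lies on it; higher means it rides on its neighbours. Stones jam: a riding one sinks in jerks as its neighbours part, sooner if the tamper is shifted a few mm sideways under load or lifted and pressed again. The floor has room for all ten.
- stone3: One of ten alike grey rounded lumpy stones, 30 to 40 mm across, 65 g, loose in the planter. Origin: its middle, 15 to 20 mm above the planter's floor when it lies on it; higher means it rides on its neighbours. Stones jam: a riding one sinks in jerks as its neighbours part, sooner if the tamper is shifted a few mm sideways under load or lifted and pressed again. The floor has room for all ten.
- stone4: One of ten alike grey rounded lumpy stones, 30 to 40 mm across, 65 g, loose in the planter. Origin: its middle, 15 to 20 mm above the planter's floor when it lies on it; higher means it rides on its neighbours. Stones jam: a riding one sinks in jerks as its neighbours part, sooner if the tamper is shifted a few mm sideways under load or lifted and pressed again. The floor has room for all ten.
- stone5: One of ten alike grey rounded lumpy stones, 30 to 40 mm across, 65 g, loose in the planter. Origin: its middle, 15 to 20 mm above the planter's floor when it lies on it; higher means it rides on its neighbours. Stones jam: a riding one sinks in jerks as its neighbours part, sooner if the tamper is shifted a few mm sideways under load or lifted and pressed again. The floor has room for all ten.
- stone6: One of ten alike grey rounded lumpy stones, 30 to 40 mm across, 65 g, loose in the planter. Origin: its middle, 15 to 20 mm above the planter's floor when it lies on it; higher means it rides on its neighbours. Stones jam: a riding one sinks in jerks as its neighbours part, sooner if the tamper is shifted a few mm sideways under load or lifted and pressed again. The floor has room for all ten.
- stone7: One of ten alike grey rounded lumpy stones, 30 to 40 mm across, 65 g, loose in the planter. Origin: its middle, 15 to 20 mm above the planter's floor when it lies on it; higher means it rides on its neighbours. Stones jam: a riding one sinks in jerks as its neighbours part, sooner if the tamper is shifted a few mm sideways under load or lifted and pressed again. The floor has room for all ten.
- stone8: One of ten alike grey rounded lumpy stones, 30 to 40 mm across, 65 g, loose in the planter. Origin: its middle, 15 to 20 mm above the planter's floor when it lies on it; higher means it rides on its neighbours. Stones jam: a riding one sinks in jerks as its neighbours part, sooner if the tamper is shifted a few mm sideways under load or lifted and pressed again. The floor has room for all ten.
- stone9: One of ten alike grey rounded lumpy stones, 30 to 40 mm across, 65 g, loose in the planter. Origin: its middle, 15 to 20 mm above the planter's floor when it lies on it; higher means it rides on its neighbours. Stones jam: a riding one sinks in jerks as its neighbours part, sooner if the tamper is shifted a few mm sideways under load or lifted and pressed again. The floor has room for all ten.
- pot: Empty terracotta pot, 96 mm across the rim, 90 mm high, standing on the bench; origin under its centre. Leave it alone.
- jar: Glass screw jar with a steel lid, 68 mm across, 85 mm high, standing on the bench; origin under its centre. Leave it alone.
- tape: Black tape measure, 72 by 40 mm, 66 mm high, on the bench; origin under its centre. Leave it alone.
There are look-alikes about, which are no part of the job. What is shaped like the stone7 but orange is not meant.

How it is judged:
By the outcome, as a careful person would: the job done as asked, in the order asked, and still so for the second after the job is handed in, with the robot touching nothing.
It also fails if it takes over 67 s, if anything falls off the work surface, if the arm or the gripper's body presses on something with over 40 N, if the wrist force passes 120 N, or if a joint passes its speed limit or range.

## Working session

There is one attempt and no reset: what is moved stays moved. The work goes in short steps, Python scripts to look and compute and a tool call to move; the robot and the scene stay as the last step left them, time stands still between calls to the robot, and variables do not carry over. Pictures are saved under pics/ and viewed, about 8 in all and at most 12, crops included, and the job is handed in when it is done.

Besides the shell and the picture viewer there is one more tool, called after "Emit:" as name(argument=value, ...) on one line, values as JSON. send_rows: Moves the arm, as the interface text tells. Its arguments: {"type":"object","properties":{"moves":{"type":"array","items":{"type":"array","items":{"type":"number","minimum":-1,"maximum":1}}},"jaw":{"type":"number"},"squeeze":{"type":"number"}},"required":["moves"]}

```bash
mkdir -p pics
cat > h.py <<'E'
import numpy as np, cv2
from station import r, imaging, job
from scipy.spatial.transform import Rotation as R
def cam(n):
    m=imaging.camera_model(n); a=np.array(m["attitude"],float)
    Rm=a if a.shape==(3,3) else R.from_euler('xyz',a).as_matrix() if a.size==3 else None
    return m,Rm
def cloud(n):
    im,d=imaging.get_image(n); m,Rm=cam(n)
    v,u=np.mgrid[0:384,0:512]
    P=np.stack([(u-m["cx"])/m["fx"]*d,-(v-m["cy"])/m["fy"]*d,-d],-1)@Rm.T+np.array(m["position"])
    P[d==0]=np.nan
    return im,d,P
def save(n,im,s=1):
    cv2.imwrite('pics/'+n,cv2.resize(im[...,::-1],None,fx=s,fy=s,interpolation=cv2.INTER_CUBIC))
E
python3 - <<'E'
from h import *
for n in("scene","top"):
    print(imaging.camera_model(n))
    im,d,P=cloud(n); np.savez('/tmp/%s0.npz'%n,im=im,d=d,P=P); save(n+'0.png',im,1.5)
print(r.read_state())
E
```

```text
{'fx': 369.91480426028795, 'fy': 369.91480426028795, 'cx': 255.0493701028028, 'cy': 191.53503627757001, 'position': array([ 1.04576915, -0.03260424,  0.67508328]), 'attitude': array([ 0.73833421, -0.00191165,  1.48590838])}
{'fx': 356.9813524944804, 'fy': 356.9813524944804, 'cx': 258.9164492146816, 'cy': 190.383795843134, 'position': array([4.37489861e-01, 7.29038252e-04, 1.04308826e+00]), 'attitude': array([ 0.12478208,  0.01143687, -1.59701154])}
{'time': 0.1, 'joint_positions': array([-9.80289184e-01,  4.07751999e-02,  8.39448880e-02, -4.08063373e-04,
       -1.61551050e+00, -3.33711348e-01]), 'dq': array([ 0.00062138,  0.0011735 ,  0.00165909,  0.00233281,  0.00035611,
       -0.00022652]), 'tau': array([-5.23335475e-03, -3.69341326e+01,  3.48281729e+01,  6.95190892e+00,
       -4.61981297e-03, -7.47380312e-06]), 'tcp_pos': array([ 0.15239691, -0.58002625,  0.23038431]), 'tcp_rot': array([-3.14147195e+00, -1.59281264e-03,  1.82760995e+00]), 'wrist_force': array([-0.53555314, -0.82197054,  0.40703273]), 'moment': array([-0.03374444, -0.02936198,  0.05907326]), 'gripper_width': 1.0021243222611596}
```

View pics/scene0.png

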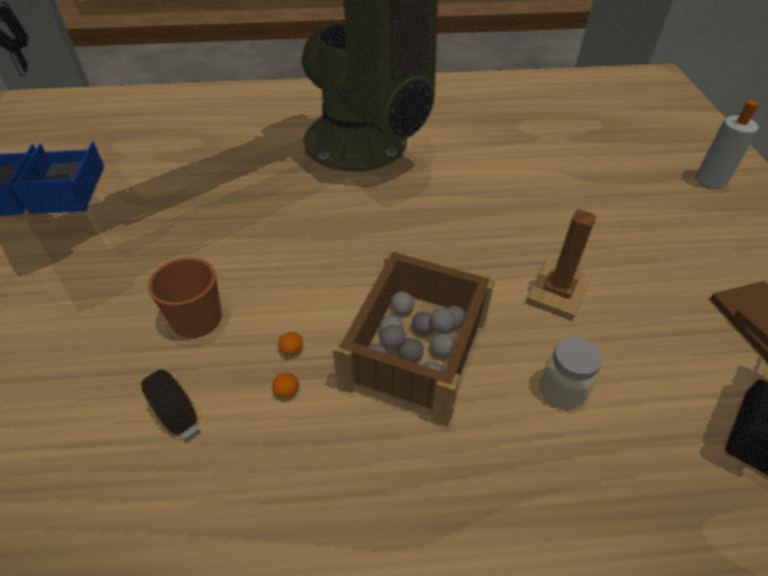

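View pics/top0.png

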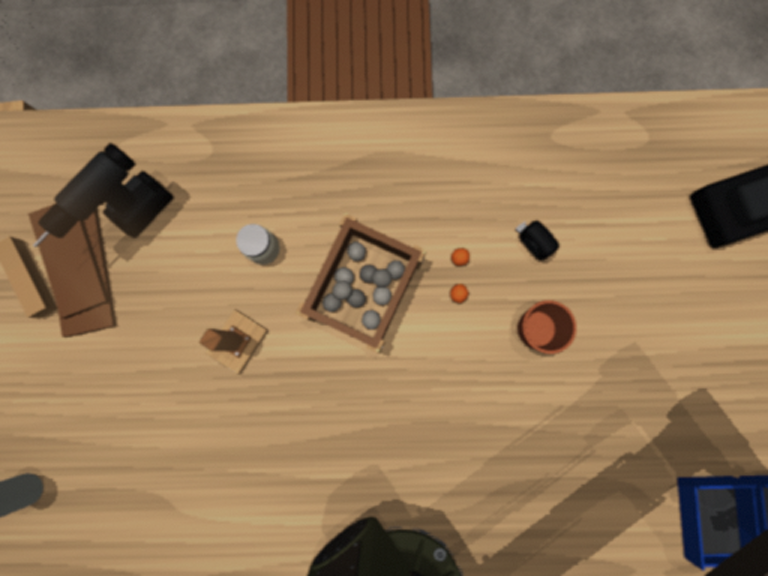

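The scene picture shows the tamper at (562,270), the planter with grey stones at (418,335), the jar at (570,373), the pot at (187,295) and the tape at (170,403). The orange look-alikes are at (290,343) and (285,385). In the top picture the tamper is at (235,340) and the planter at (363,283). The only other wooden, handle-like things are the boards and dark tools at top (75,270), and they have no plate or handle. I'll measure the tamper and planter and check both in a close crop.

```bash
cat >> h.py <<'E'
def rect(pts):
    (c,s,a)=cv2.minAreaRect((pts*1000).astype(np.float32)); return np.array(c)/1000,np.array(s),a
E
python3 - <<'E'
from h import *
for n in("top","scene"):
    z=np.load('/tmp/%s0.npz'%n); im,P=z['im'],z['P']
    X,Y,Z=P[...,0],P[...,1],P[...,2]
    print(n,'bench z',np.nanmedian(Z[(abs(Z)<.02)]))
    def sel(u0,u1,v0,v1):
        m=np.zeros(X.shape,bool); m[int(v0/1.5):int(v1/1.5),int(u0/1.5):int(u1/1.5)]=1; return m
    w=dict(top=[(195,272,300,378),(295,430,210,360)],scene=[(515,605,200,325),(325,500,245,425)])[n]
    t=sel(*w[0])
    for lo,hi in((.010,.020),(.035,.14),(.152,.17)):
        m=t&(Z>lo)&(Z<hi); print('tamper',lo,m.sum(),*rect(P[m][:,:2]), 'z',np.nanmedian(Z[m]),'mean',P[m].mean(0))
    p=sel(*w[1]); m=p&(Z>.084)&(Z<.1); print('planter rim',m.sum(),*rect(P[m][:,:2]),np.median(Z[m]))
t=np.load('/tmp/top0.npz')['im'][135:255,120:300]; s=np.load('/tmp/scene0.npz')['im'][125:285,215:415]
cv2.imwrite('pics/crop0.png',cv2.hconcat([cv2.resize(t,(400,300))[...,::-1],cv2.resize(s,(375,300))[...,::-1]]))
E
```

```text
top bench z -0.0004365289002218331
tamper 0.01 585 [0.46795923 0.30617059] [ 76.53477478 100.32221222] 56.23430252075195 z 0.014363439795967325 mean [0.46766088 0.2996388  0.0143863 ]
tamper 0.035 157 [0.47023813 0.29546188] [36.72674942 17.51772499] 11.150890350341797 z 0.09059156639654908 mean [0.46720762 0.29431892 0.08935483]
tamper 0.152 147 [0.4673446  0.30541681] [28.9493885  29.91534424] 56.521324157714844 z 0.15862972933805553 mean [0.46771247 0.30455136 0.15861756]
planter rim 1415 [0.5665025  0.05914174] [163.86477661 203.98388672] 63.16853332519531 0.09146593225110056
scene bench z 0.00016531459251867275
tamper 0.01 647 [0.46631717 0.30556558] [ 75.94508362 101.76791382] 56.40616226196289 z 0.015020334411727454 mean [0.47730988 0.29979942 0.0149727 ]
tamper 0.035 497 [0.4759469  0.30511447] [21.19981956 38.40920639] 0.3939739763736725 z 0.09132798147306642 mean [0.47762934 0.29890542 0.09027944]
tamper 0.152 158 [0.46650497 0.3058078 ] [29.30341339 31.16183853] 55.76557922363281 z 0.15938757133830883 mean [0.46954542 0.30394015 0.15865099]
planter rim 2305 [0.56447314 0.05863403] [164.55400085 206.82223511] 63.37137222290039 0.09183744447552245
```

View pics/crop0.png

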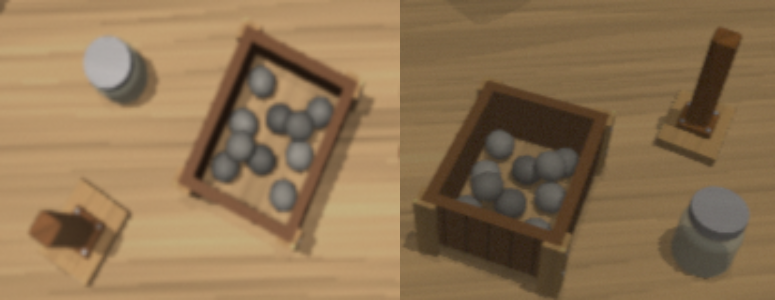

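The crop confirms the choice: the tamper has a plate, foot and upright handle at top crop (75,235), and the planter holds grey stones. Tamper at (0.467, 0.306), long axis at 146.3°. Planter at (0.566, 0.059), long axis at 153.2°.

Emit:
send_rows(moves=[[0.18,0.2,0,0,0,0.2],[0.18,0.2,0,0,0,0.2],[0.18,0.2,0,0,0,0.2],[0.18,0.2,0,0,0,0.2],[0.18,0.2,0,0,0,0.2]], jaw=1)

```text
time: 0.52
tcp_pos: [0.285, -0.4274, 0.2246]
tcp_rot: [-3.139, -0.011, 2.333]
wrist_force: [1.0, -0.5, -0.5]
gripper_width: 0.997
```

Emit:
send_rows(moves=[[0.18,0.2,0,0,0,0.15],[0.18,0.2,0,0,0,0.1],[0.18,0.2,0,0,0,0],[0.18,0.2,0,0,0,0],[0.18,0.2,0,0,0,0]])

```text
time: 0.93
tcp_pos: [0.4221, -0.27, 0.2233]
tcp_rot: [-3.14, -0.012, 2.471]
wrist_force: [1.4, -0.8, 0.8]
gripper_width: 0.997
```

Emit:
send_rows(moves=[[0.05,0.25,0,0,0,0],[0.05,0.25,0,0,0,0],[0,0.25,0,0,0,0],[0,0.25,0,0,0,0],[0,0.25,0,0,0,0]])

```text
time: 1.35
tcp_pos: [0.4388, -0.0728, 0.2188]
tcp_rot: [-3.137, -0.018, 2.471]
wrist_force: [1.6, 0.3, 0.3]
gripper_width: 0.999
```

Emit:
send_rows(moves=[[0,0.25,0.03,-0.01,-0.015,0.05],[0,0.25,0.03,-0.01,-0.015,0.05],[0.02,0.25,0.02,0,0,0.05],[0.02,0.25,0.02,0,0,0],[0.02,0.25,0.02,0,0,0]])

```text
time: 1.77
tcp_pos: [0.4442, 0.1242, 0.2362]
tcp_rot: [-3.139, -0.001, 2.551]
wrist_force: [0.7, -0.4, -0.3]
gripper_width: 0.996
```

Emit:
send_rows(moves=[[0.02,0.25,0.01,0,0,0],[0.02,0.25,0.01,0,0,0],[0.02,0.25,0.01,0,0,0],[0.02,0.2,0.01,0,0,0],[0.02,0.1,0,0,0,0]])

```text
time: 2.18
tcp_pos: [0.4563, 0.2938, 0.2413]
tcp_rot: [-3.139, -0.002, 2.557]
wrist_force: [-0.4, -0.9, 0.0]
gripper_width: 0.994
```

Emit:
send_rows(moves=[[0.06,0.07,-0.02,0,0,0],[0.02,0.01,-0.05,0,0,0],[0,0,-0.1,0,0,0],[0,0,-0.1,0,0,0],[0,0,-0.1,0,0,0]])

```text
time: 2.6
tcp_pos: [0.4683, 0.3104, 0.1826]
tcp_rot: [-3.138, -0.003, 2.562]
wrist_force: [-0.2, 0.2, 0.4]
gripper_width: 1.001
```

Emit:
send_rows(moves=[[-0.01,-0.03,-0.1,0,0,0],[0,0,-0.12,0,0,0],[0,0,-0.12,0,0,0],[0,0,-0.09,0,0,0],[0,0,-0.02,0,0,-0.01]])

```text
time: 3.02
tcp_pos: [0.4642, 0.3006, 0.1053]
tcp_rot: [-3.13, -0.006, 2.554]
wrist_force: [-0.5, 0.1, -0.7]
gripper_width: 1.001
```

Emit:
send_rows(moves=[[0,0,0,0,0,0],[0,0,0,0,0,0],[0,0,0,0,0,0],[0,0,0,0,0,0],[0,0,0,0,0,0]], jaw=0, squeeze=70)

```text
time: 3.43
tcp_pos: [0.4645, 0.2993, 0.1066]
tcp_rot: [-3.13, -0.005, 2.552]
wrist_force: [0.4, -0.3, -2.3]
gripper_width: 0.344
```

Emit:
send_rows(moves=[[0,0,0,0,0,0],[0,0,0,0,0,0],[0,0,0,0,0,0],[0,0,0,0,0,0],[0,0,0,0,0,0]])

```text
time: 3.85
tcp_pos: [0.464, 0.2995, 0.1064]
tcp_rot: [-3.13, -0.007, 2.552]
wrist_force: [-0.1, 0.3, -2.2]
gripper_width: 0.347
```

The grip is 6–7 mm off the handle centre along y, so I'll regrasp centred.

Emit:
send_rows(moves=[[0,0,0,0,0,0],[0,0,0,0,0,0],[0,0,0,0,0,0],[0.01,0.02,0.03,0.0,0,0],[0.01,0.02,0.03,0,0,0]], jaw=0.7)

```text
time: 4.27
tcp_pos: [0.4677, 0.3057, 0.1169]
tcp_rot: [-3.131, -0.005, 2.552]
wrist_force: [0.0, 0.5, 0.6]
gripper_width: 0.698
```

Run:
```python
from h import *
im,d,P=cloud('top'); s=r.read_state(); print(s['tcp_pos'],s['tcp_rot'],s['wrist_force'],s['gripper_width'])
Z=P[...,2];m=np.zeros(Z.shape,bool);m[195:255,125:185]=1;m&=(Z>.008)&(Z<.02);print(m.sum(),*rect(P[m][:,:2]))
```

```text
[0.46828472 0.30637438 0.11803183] [-3.13291603 -0.00478896  2.55245848] [-0.85648234 -1.07721312  1.83669067] 0.7005715521735062
554 [0.46745496 0.30498901] [ 74.50054932 100.46891022] 56.71805191040039
```

Centred now, so I'll close and lift.

Emit:
send_rows(moves=[[0,0,0,0,0,0],[0,0,0,0,0,0],[0,0,0,0,0,0],[0,0,0,0,0,0],[0,0,0,0,0,0]], jaw=0, squeeze=90)

```text
time: 4.73
tcp_pos: [0.4688, 0.3074, 0.1194]
tcp_rot: [-3.135, -0.004, 2.553]
wrist_force: [-0.1, -0.2, 1.5]
gripper_width: 0.339
```

Emit:
send_rows(moves=[[0,0,0,0,0,0],[0,0,0,0,0,0],[0,0,0.05,0,0,0],[0,0,0.15,0,0,0],[0,0,0.2,0,0,0]])

```text
time: 5.15
tcp_pos: [0.4648, 0.3046, 0.1719]
tcp_rot: [-3.119, -0.01, 2.552]
wrist_force: [1.1, -0.2, -2.2]
gripper_width: 0.339
```

Emit:
send_rows(moves=[[0,0,0.2,0,0,0],[0,0,0.2,0,0,0],[0,0,0.1,0,0,0],[0,0,0,0,0,0],[0,0,0,0,0,0]])

```text
time: 5.57
tcp_pos: [0.4648, 0.3039, 0.2553]
tcp_rot: [-3.122, -0.009, 2.552]
wrist_force: [0.4, 1.0, -3.5]
gripper_width: 0.341
```

```bash
cat >> h.py <<'E'
C=np.array([.5655,.059]); A=np.deg2rad(153.25); ex=np.array([np.cos(A),np.sin(A)]); ey=np.array([-np.sin(A),np.cos(A)])
def hmap(Ps,cell=10):
    Q=np.concatenate([P.reshape(-1,3) for P in Ps]); Q=Q[~np.isnan(Q[:,0])]
    p=Q[:,:2]-C; x=p@ex*1000; y=p@ey*1000; z=Q[:,2]*1000-20
    H=np.full((12,16),np.nan)
    k=(abs(x)<80)&(abs(y)<60)&(z<75)
    for i,j,h in zip(((60-y[k])//10).astype(int),((x[k]+80)//10).astype(int),z[k]): H[i,j]=np.nanmax([H[i,j],h])
    return H
def show(H): print('rows y=+55..-55, cols x=-75..75'); print('\n'.join(' '.join('%3.0f'%v for v in r_) for r_ in H))
E
python3 - <<'E'
from h import *
show(hmap([np.load('/tmp/%s0.npz'%n)['P'] for n in('top','scene')]))
E
```

```text
rows y=+55..-55, cols x=-75..75
  2  26  32  30  14   3  21  30  30  25   3  20  29  30  25   2
 24  29  33  31  43  44  40  32  32  30   2  28  33  32  30  15
  3  30  31  41  48  51  49  33  32  31   1  28  32  32  30  73
  4  24  26  44  50  54  50  38  29  25   2  22  28  27  25   2
  3   2   2  39  51  49  46   4   3  23  27  26   2   2   2   2
  3   2   3  26  32  38  30  18  16  31  33  33  24   3   3   2
  2   1   4  28  31  35  30  18  20  32  32  32  25   3   2   2
  2   3   2   3  28  30  28   2   4  49  52  51   0   3   5   2
  2  27  30  28   2   4  22  28  45  52  54  52  41  29  26   2
 20  31  33  31  27   2  28  33  45  52  53  52  47  31  31  18
 22  31  33  31  26   5  31  32  33  44  48  46  32  33  30   3
  2  28  28  28   3   4  24  31  30  26   3   1  27  31  27   3
```

Emit:
send_rows(moves=[[0.1,-0.24,0,0.03,-0.02,0.12],[0.1,-0.24,0,0,0,0.12],[0.1,-0.24,0,0,0,0],[0.1,-0.24,0,0,0,0],[0.1,-0.24,0,0,0,0]])

```text
time: 5.98
tcp_pos: [0.5363, 0.1239, 0.2451]
tcp_rot: [-3.133, -0.018, 2.691]
wrist_force: [1.4, 0.5, -2.6]
gripper_width: 0.342
```

Two stones ride: (-28,+27) and (+22,-27) in the planter frame, tops at 54 mm against 33 mm for the bed. I'll start with the second.

Emit:
send_rows(moves=[[0.06,-0.12,0,-0.016,-0.032,-0.03],[0.06,-0.1,0,0,0,0],[0,0,0,0,0,0],[0,0,-0.03,0,0,0],[0,0,-0.03,0,0,0]])

```text
time: 6.4
tcp_pos: [0.5538, 0.081, 0.2259]
tcp_rot: [-3.122, -0.009, 2.666]
wrist_force: [-0.4, 0.0, -2.4]
gripper_width: 0.342
```

Emit:
send_rows(moves=[[0,0,0,0,0,0],[0,0,0,0,0,0],[0,0,0,0,0,0],[0,0,0,0,0,0],[0,0,0,0,0,0]])

```text
time: 6.82
tcp_pos: [0.5516, 0.084, 0.2217]
tcp_rot: [-3.119, -0.014, 2.671]
wrist_force: [-0.5, -0.4, -2.1]
gripper_width: 0.339
```

Emit:
send_rows(moves=[[0.02,0.035,-0.04,0.027,-0.045,0],[0,0,-0.04,0,0,0],[0,0,-0.03,0,0,0],[0,0,-0.02,0,0,0],[0,0,-0.01,0,0,0]])

```text
time: 7.23
tcp_pos: [0.5547, 0.0904, 0.2011]
tcp_rot: [3.141, 0.002, 2.673]
wrist_force: [-0.4, 0.6, -2.0]
gripper_width: 0.339
```

Emit:
send_rows(moves=[[0,0,-0.015,0,0,0],[0,0,-0.015,0,0,0],[0,0,-0.015,0,0,0],[0,0,-0.015,0,0,0],[0,0,-0.015,0,0,0]])

```text
time: 7.65
tcp_pos: [0.5551, 0.09, 0.1898]
tcp_rot: [3.141, 0.003, 2.673]
wrist_force: [-2.0, 1.7, 8.9]
gripper_width: 0.337
```

Emit:
send_rows(moves=[[0.02,0,-0.022,0,0,0],[-0.02,0.02,-0.022,0,0,0],[-0.02,-0.02,-0.022,0,0,0],[0.02,-0.02,-0.022,0,0,0],[0,0.02,-0.022,0,0,0]])

```text
time: 8.07
tcp_pos: [0.5586, 0.0896, 0.1871]
tcp_rot: [3.131, 0.018, 2.674]
wrist_force: [-1.5, -2.1, -0.5]
gripper_width: 0.339
```

Emit:
send_rows(moves=[[0,0,-0.022,0,0,0],[-0.03,0.01,-0.022,0,0,0],[0,0,-0.022,0,0,0],[0,0,-0.022,0,0,0],[0,0,-0.022,0,0,0]])

```text
time: 8.48
tcp_pos: [0.558, 0.089, 0.1792]
tcp_rot: [3.126, 0.034, 2.674]
wrist_force: [0.2, -2.2, 5.1]
gripper_width: 0.337
```

Emit:
send_rows(moves=[[0,0,-0.022,0,0.04,0],[-0.02,0.01,-0.022,0,0.03,0],[0.02,0,-0.022,0,0,0],[0,-0.02,-0.022,0,0,0],[0,0.02,-0.025,0,0,0]])

```text
time: 8.9
tcp_pos: [0.5624, 0.0896, 0.1696]
tcp_rot: [3.137, 0.013, 2.675]
wrist_force: [-1.8, -3.8, 20.5]
gripper_width: 0.343
```

The force rises to about 23 N with the plate at bed height (31 mm), so the first rider is down. Now lift and go to the second.

Emit:
send_rows(moves=[[0,0,0.06,0,0.02,0],[0,0,0.1,0,0,0],[0,0,0.08,0,0,0],[0.03,-0.1,0,0,0,0],[0.04,-0.12,0,0,0,0]])

```text
time: 9.32
tcp_pos: [0.5707, 0.0601, 0.2003]
tcp_rot: [-3.138, -0.009, 2.679]
wrist_force: [0.4, 0.2, -3.1]
gripper_width: 0.342
```

Emit:
send_rows(moves=[[0.04,-0.12,0,0,0,0],[0.0,-0.05,0,0,0,0],[0,0,0,0,0,0],[0,0,0,0,0,0],[0,0,0,0,0,0]])

```text
time: 9.73
tcp_pos: [0.5758, 0.0334, 0.1941]
tcp_rot: [-3.134, -0.019, 2.676]
wrist_force: [-0.2, -0.1, -2.1]
gripper_width: 0.341
```

Emit:
send_rows(moves=[[0.035,-0.04,0.015,-0.017,-0.034,0],[0,0,-0.01,0,0,0],[0,0,-0.02,0,0,0],[0,0,-0.02,0,0,0],[0,0,-0.02,0,0,0]])

```text
time: 10.15
tcp_pos: [0.5813, 0.0295, 0.1852]
tcp_rot: [-3.135, 0.002, 2.68]
wrist_force: [0.9, 0.2, -2.7]
gripper_width: 0.339
```

Emit:
send_rows(moves=[[0.02,0,-0.022,0,0,0],[-0.02,0.02,-0.022,0,0,0],[-0.02,-0.02,-0.022,0,0,0],[0.02,-0.02,-0.022,0,0,0],[0,0.02,-0.022,0,0,0]])

```text
time: 10.57
tcp_pos: [0.583, 0.0287, 0.1709]
tcp_rot: [-3.137, 0.009, 2.68]
wrist_force: [1.3, -5.4, 13.0]
gripper_width: 0.345
```

Emit:
send_rows(moves=[[0,0,-0.022,0,0,0],[0.02,0,-0.022,0,0,0],[-0.02,0.0,-0.022,0,0,0],[0,-0.02,-0.022,0,0,0],[0,0.02,-0.022,0,0,0]])

```text
time: 10.98
tcp_pos: [0.5832, 0.0284, 0.1707]
tcp_rot: [-3.141, 0.019, 2.681]
wrist_force: [-3.8, -3.8, 9.8]
gripper_width: 0.341
```

Emit:
send_rows(moves=[[0,0,0.05,0,0,0],[0,0,0.15,0,0,0],[0,0,0.2,0,0,0],[0,0,0.2,0,0,0],[-0.08,0.2,0.1,0,0,0]])

```text
time: 11.4
tcp_pos: [0.5682, 0.0555, 0.2722]
tcp_rot: [-3.133, 0.008, 2.676]
wrist_force: [-0.1, 1.3, -1.4]
gripper_width: 0.341
```

Emit:
send_rows(moves=[[-0.1,0.25,0,0,0,0],[-0.1,0.25,0,0,0,0],[-0.1,0.25,0,0,0,0],[-0.1,0.25,0,0,0,0],[-0.05,0.15,0,0,0,0]])

```text
time: 11.82
tcp_pos: [0.4981, 0.2331, 0.2758]
tcp_rot: [-3.137, 0.009, 2.669]
wrist_force: [0.4, -0.9, -2.9]
gripper_width: 0.337
```

Run:
```python
from h import *
a,_,P=cloud('top'); b,_,S=cloud('scene'); show(hmap([P,S]))
t=a[100:255,100:300]
cv2.imwrite('pics/c1.png',cv2.hconcat([cv2.resize(t,(400,310))[...,::-1],cv2.resize(b[100:300,160:420],(400,310))[...,::-1]]))
```

```text
rows y=+55..-55, cols x=-75..75
 25  29  30  26   3   3   1  29  31  31  19  18  29  30  25   2
 29  30  33  31  29  31  29  33  32  31  26  27  32  34  29  16
 25  32  31  28  33  36  32  31  31  31  24  28  31  33  30  72
  1  23  26  29  34  33  31  20  24  25   3  21  26  28  24   2
  3   3   4  18  30  30  26   2   5  27  30  29  23  -0   4   3
  3   1   2  20  29  31  27   1   4  31  33  32  28   1   2   4
  2   3   4  29  31  32  31  20   3  31  33  31  22   2   3   3
  3   1   2  28  31  32  31  19   2  24  29  31   2   2   3   3
  3  28  28  29  27  30  27  26  26  32  33  29   2  28  25  30
 21  31  31  31  26  30  33  28  28  34  33  30  30  32  31  23
 23  31  33  34  29  32  33  30  24  31  31  28  31  33  32  27
 -1  26  29  27  25  31  30  27   4  23  25   3  27  31  30  24
```

View pics/c1.png

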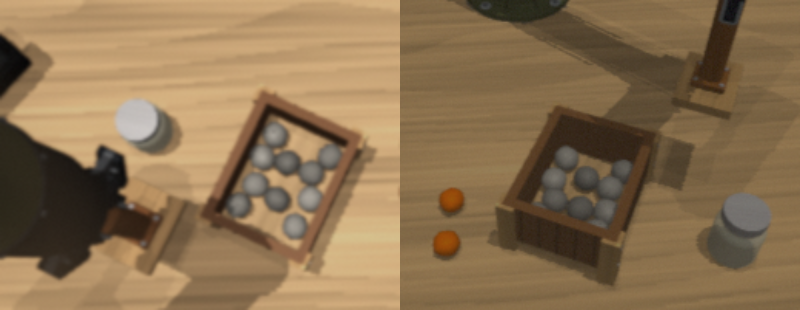

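The crop shows all ten stones separate in one layer, tops 30–36 mm and none riding. The jar and oranges haven't moved. Now the finishing press near the centre.

Emit:
send_rows(moves=[[0.1,-0.23,0,0,0,0],[0.1,-0.24,0,0,0,0],[0.1,-0.24,0,0,0,0],[0.1,-0.24,0,0,0,0],[0.06,-0.18,0,0,0,0]])

```text
time: 12.33
tcp_pos: [0.5662, 0.0645, 0.2713]
tcp_rot: [-3.134, 0.003, 2.688]
wrist_force: [-0.3, 1.0, -2.3]
gripper_width: 0.334
```

Emit:
send_rows(moves=[[0,0,0,0,0,0],[0,0,0,0,0,0],[0,0,-0.08,0,0,0],[0,0,-0.12,0,0,0],[0,0,-0.08,0,0,0]])

```text
time: 12.75
tcp_pos: [0.5683, 0.0569, 0.2288]
tcp_rot: [-3.134, 0.004, 2.677]
wrist_force: [-0.1, -0.3, -2.8]
gripper_width: 0.339
```

Emit:
send_rows(moves=[[0.01,-0.04,-0.05,0,0,0],[0,0,-0.08,0,0,0],[0,0,-0.06,0,0,0],[0,0,-0.03,0,0,0],[0,0,-0.02,0,0,0]])

```text
time: 13.17
tcp_pos: [0.5685, 0.0516, 0.1869]
tcp_rot: [-3.131, 0.0, 2.68]
wrist_force: [-0.1, 0.2, -1.9]
gripper_width: 0.343
```

Emit:
send_rows(moves=[[0,0,-0.02,0,0,0],[0,0,-0.02,0,0,0],[0,0,-0.015,0,0,0],[0,0,-0.015,0,0,0],[0,0,-0.015,0,0,0]])

```text
time: 13.58
tcp_pos: [0.5691, 0.0521, 0.1743]
tcp_rot: [-3.132, 0.002, 2.68]
wrist_force: [0.3, -0.9, -2.0]
gripper_width: 0.341
```

Emit:
send_rows(moves=[[0,0,-0.022,0,0,0],[0,0,-0.022,0,0,0],[0,0,-0.022,0,0,0],[0,0,-0.022,0,0,0],[0,0,-0.022,0,0,0]])

```text
time: 14.0
tcp_pos: [0.5741, 0.0496, 0.1701]
tcp_rot: [-3.137, 0.021, 2.681]
wrist_force: [-3.7, 0.9, 12.8]
gripper_width: 0.343
```

Emit:
send_rows(moves=[[-0.01,0,-0.025,0.01,0.02,0],[-0.01,0,-0.027,0.01,0.02,0],[0,0,-0.029,0,0,0],[0,0,-0.029,0,0,0],[0,0,-0.029,0,0,0]])

```text
time: 14.42
tcp_pos: [0.5771, 0.0475, 0.1706]
tcp_rot: [3.134, 0.025, 2.682]
wrist_force: [-3.6, 0.9, 16.2]
gripper_width: 0.341
```

A press of about 19 N. Lift out and check.

Emit:
send_rows(moves=[[0,0,0.05,-0.02,0.04,0],[0,0,0.15,0,0,0],[0,0,0.2,0,0,0],[0,0,0.2,0,0,0],[-0.08,0.2,0.1,0,0,0]])

```text
time: 14.83
tcp_pos: [0.5635, 0.0742, 0.276]
tcp_rot: [-3.127, 0.006, 2.678]
wrist_force: [0.1, 1.4, -1.3]
gripper_width: 0.343
```

Emit:
send_rows(moves=[[-0.1,0.25,0,0,0,0],[-0.1,0.25,0,0,0,0],[-0.1,0.25,0,0,0,0],[-0.1,0.25,0,0,0,0],[-0.1,0.25,0,0,0,0]])

```text
time: 15.25
tcp_pos: [0.4873, 0.2652, 0.2829]
tcp_rot: [-3.136, 0.013, 2.668]
wrist_force: [0.8, 0.5, -3.0]
gripper_width: 0.34
```

Run:
```python
from h import *
a,_,P=cloud('top'); b,_,S=cloud('scene'); show(hmap([P,S]))
s=r.read_state(); t=s['tcp_pos']; print(t,s['tcp_rot'],s['wrist_force'])
for n,Q in(('top',P),('scene',S)):
    k=(np.abs(Q[...,:2]-t[:2]).max(-1)<.075)&(Q[...,2]<t[2]-.06)&(Q[...,2]>.05)&(Q[...,2]<t[2]-.098); q=Q[k]
    c=np.linalg.lstsq(np.c_[q[:,:2]-t[:2],np.ones(len(q))],q[:,2],rcond=None)[0]
    print(n,len(q),'plane',c, *rect(q[:,:2]))
cv2.imwrite('pics/c2.png',cv2.hconcat([cv2.resize(a[100:255,100:300],(400,310))[...,::-1],cv2.resize(b[100:300,160:420],(400,310))[...,::-1]]))
```

```text
rows y=+55..-55, cols x=-75..75
 27  31  29  25   3   2   2  30  31  30  17  21  31  29  26   3
 28  33  32  28  28  31  25  30  33  31  28  27  32  34  30  17
 69  32  30  32  33  33  28  31  32  31  25  28  31  31  29   4
  2  27  25  29  33  33  29  22  24  24   4  21  25  27  24   2
  3   2   4  20  31  29  24   3   3  26  31  29  19   3   4   3
  0   4   4  21  32  30  27   3  18  33  34  32  27   2   3   3
  3   2   2  29  32  32  31  17  16  32  33  31  24   5   3  65
  2   3   3  24  32  31  31  15   3  26  30  28   1   2   3   3
  2  25  28  27  26  28  27  25  25  31  32  28   3  27  26   3
 20  31  32  33  26  33  32  30  28  32  33  31  29  33  32  25
 22  30  33  30  27  32  33  31  25  32  31  28  31  33  32  29
  2  26  30  28  24  31  30  28   3  22  24  20  27  31  29  28
[0.48607079 0.26836268 0.28164171] [-3.13553704  0.01134937  2.67462351] [ 0.38090033 -1.65789529 -3.19077372]
top 853 plane [0.0114979  0.01673184 0.17819789] [0.4883476  0.26152365] [76.49920654 99.49948883] 63.2066764831543
scene 962 plane [-0.04408625  0.01637052  0.17730991] [0.48423068 0.26776514] [ 75.89347076 104.05016327] 63.26226043701172
```

View pics/c2.png

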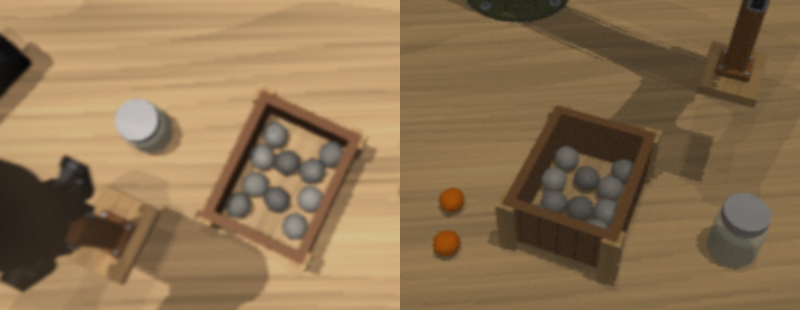

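After the press all ten stones still lie level (tops 31–34 mm), and the plate hangs upright below the jaws. Now set the tamper down at its old place.

Emit:
send_rows(moves=[[-0.06,0.11,-0.05,0,0,0],[-0.06,0.1,-0.1,0,0,0],[0,0,-0.2,0,0,0],[0,0,-0.2,0,0,0],[0,0,-0.15,0,0,0]])

```text
time: 15.77
tcp_pos: [0.4677, 0.3051, 0.1797]
tcp_rot: [3.135, 0.016, 2.68]
wrist_force: [0.7, 0.4, -3.7]
gripper_width: 0.343
```

Emit:
send_rows(moves=[[0,0,-0.05,0,0,0],[0,0,-0.03,0,0,0],[0,0,-0.01,0,0,0],[0,0,0,0,0,0],[0,0,0,0,0,0]])

```text
time: 16.18
tcp_pos: [0.4669, 0.3034, 0.1621]
tcp_rot: [3.141, 0.014, 2.679]
wrist_force: [-0.7, -0.6, -2.5]
gripper_width: 0.343
```

Emit:
send_rows(moves=[[0,0,-0.06,0.013,0.025,0],[0,0,-0.08,0,0,0],[0,0,-0.06,0,0,0],[0,0,-0.03,0,0,0],[0,0,-0.01,0,0,0]])

```text
time: 16.6
tcp_pos: [0.4686, 0.3044, 0.1267]
tcp_rot: [3.134, 0.0, 2.678]
wrist_force: [0.2, -0.5, -2.8]
gripper_width: 0.339
```

Emit:
send_rows(moves=[[0,0,-0.01,0,0,0],[0,0,-0.01,0,0,0],[0,0,-0.01,0,0,0],[0,0,-0.01,0,0,0],[0,0,-0.01,0,0,0]])

```text
time: 17.02
tcp_pos: [0.4688, 0.3045, 0.1192]
tcp_rot: [3.134, 0.001, 2.679]
wrist_force: [-4.5, 1.1, 8.0]
gripper_width: 0.342
```

Down on the bench. Release and withdraw.

Emit:
send_rows(moves=[[0,0,0,0,0,0],[0,0,0,0,0,0],[0,0,0,0,0,0],[0,0,0,0,0,0],[0,0,0.01,0,0,0]], jaw=1)

```text
time: 17.43
tcp_pos: [0.4699, 0.3052, 0.123]
tcp_rot: [3.13, 0.004, 2.679]
wrist_force: [-0.4, -0.0, -1.5]
gripper_width: 0.996
```

Emit:
send_rows(moves=[[0,0,0.05,0,0,0],[0,0,0.15,0,0,0],[0,0,0.2,0,0,0],[0,0,0.2,0,0,0],[0,0,0.2,0,0,0]])

```text
time: 17.85
tcp_pos: [0.4669, 0.3023, 0.2413]
tcp_rot: [-3.14, -0.001, 2.679]
wrist_force: [0.2, 0.3, -0.6]
gripper_width: 1.002
```

Emit:
send_rows(moves=[[-0.1,0.05,0.1,0,0,0],[-0.15,0.1,0,0,0,0],[-0.15,0.1,0,0,0,0],[0,0,0,0,0,0],[0,0,0,0,0,0]])

```text
time: 18.27
tcp_pos: [0.4077, 0.3412, 0.2713]
tcp_rot: [3.126, 0.005, 2.675]
wrist_force: [-0.8, -1.0, -0.3]
gripper_width: 0.993
```

Run:
```python
from h import *
a,_,P=cloud('top'); b,_,S=cloud('scene'); H=hmap([P,S]); print(np.nanmax(np.where(H<60,H,0)))
print(r.read_state()['tcp_pos'],r.read_state()['wrist_force'])
z=S[...,2]; m=np.zeros(z.shape,bool); m[130:217,343:404]=1
for lo,hi in((.008,.02),(.15,.17)): k=m&(z>lo)&(z<hi); print(k.sum(),*rect(S[k][:,:2]),np.median(z[k]))
save('end.png',b,1.5)
```

```text
35.484268375080134
[0.40825683 0.3407516  0.27085014] [-0.72545112  0.37480354 -0.269196  ]
666 [0.468564   0.30227008] [ 75.77278137 101.85831451] 63.07353591918945 0.014879229174277697
170 [0.46929483 0.30203159] [29.99128151 30.26632881] 61.65542984008789 0.15912711475604924
```

View pics/end.png

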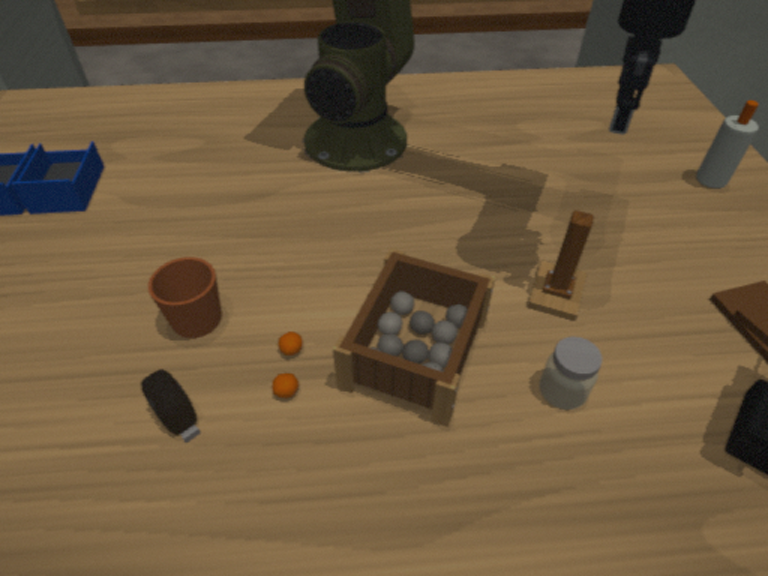

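The tamper stands upright at (562,265). The stones lie flat, the pot, jar and tape are where they were, and the gripper is clear. Handing in.

```bash
python3 -c "from station import job; job.job_done()"
```

```text
the job is handed in; nothing more can be done
```

All ten stones lie in one level layer, and the tamper stands upright again on its old spot. I handed the job in at about 18 s of the 67 s allowed.

- **Stones:** Two stones were riding up on the others. I pressed each down with small sideways shifts under load. In the last depth check no stone top was more than about 35 mm above the floor.
- **Finishing press:** The final straight press on the level bed reached about 19 N on the stones, a little under the 20 N you named. The highest force I read while tamping was about 23 N. Force is only reported at the end of each call, so brief peaks in between were not seen.
- **Tamper:** The handle top measured within about 1 mm of the plate's centre. It stands within 4 mm of where it started and is turned about 7° to match the planter's angle.
- **Other items:** By eye, the pot, jar, tape measure and orange look-alikes had not moved, and the gripper was clear of everything.
- **What went off:** My first grip was 6–7 mm off the handle's centre, so I let go and gripped it again before lifting. The second riding stone was already mostly down when I reached it. During the finishing press the plate crept about 8 mm sideways, but the bed stayed level.

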